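# Get the assembly tools out of the tool case

## Robot

A 6-joint arm with a two-finger parallel gripper is mounted at the origin on the work surface. World frame = base frame: x ahead of the robot, y to its left, z up, the work surface at z = 0. Lengths are in m, angles in rad, forces in N, time in s.
With the tool pointing down it reaches from about 0.35 to 0.775 m from the base axis. Payload 5.5 kg.
Tool frame: the origin (TCP) lies between the finger pads; the fingertips stand 11 mm ahead of it and the grasp point (between the pads) lies 8 mm behind it (tips_ahead is the distance from the TCP to the fingertips, in m); z points along the fingers, y is the line along which they close (so a half turn about z gives the same grasp; the last joint's range is limited). The gripper opens to 85 mm and grips with 20 to 120 N. Pads are 22 mm wide; open, the fingers measure 114 mm over their backs; the gripper's body (76 mm by 85 mm) begins 54 mm behind the grasp point. The pads swing forward as they close: fully open they stand 13 mm farther back than shut.
Start: joints at [-1.257, 0.313, 0.046, 1.304, 0, 1.431], TCP at [0.252, -0.517, 0.242] pointing down, gripper open.
Joint ranges: [-2.76, 2.76], [-0.86, 1.69], [-1.03, 1.26], [-2.2, 2.34], [-1.47, 1.5], [-3.14, 3.14]. Speed limits (rad/s): [2.57, 2.57, 3.14, 3.14, 3.14, 3.14].

## Interface

Orientations are given as a unit quaternion [w, x, y, z].
In Python, from workcell import * gives the robot as it stands. The module is installed in compiled form; this text tells all that it offers.
- The arm moves only by the tool jog_arm, never from a script. Its argument "moves" is a list of rows, each an object with "fingers": the closure, from 0 (fully open) to 1 (shut); "slide": the shift along the tool's x, y, z in mm, a list of three; "angular": the turn, a rotation vector about the tool's x, y, z in degrees, a list of three. A call has 1 to 10 rows; each row is the pose to reach, as a shift and turn from the pose commanded when the call began, along the tool's axes at that moment; what a row does not reach only later rows make up. A row lasts 1/12 s, in which the tool goes at most 41.7 mm and 7.16 degrees, less where a joint would pass 70% of its speed; a pose out of reach is approached as far as the arm can. A call with a gripper value outside its range is refused whole. The fingers move at their own pace and stop on an object; "squeeze" is the grip in N (left out, the last holds). Time passes only in rows, so rows that repeat a pose let the fingers close. It gives the time, the measured TCP pose, the force, the opening and the grip force at its end, in the units of the state.
- get_state(): the state, without advancing time (a new reading comes with each control period).
- read_camera(name): name is "scene" or "top"; returns a dict with "color" (384x512x3 uint8, red, green, blue), "fovy" (degrees; the focal length in pixels is half the picture's height over the tangent of half this angle, whatever the lens; pixels are square), "cx", "cy" (the principal point, pixels), "world_from_camera" (4x4, takes a point from camera to world coordinates). Camera axes: x right, y down, z forward; pixel columns grow to the right and rows downward; lengths in m; the calibration is good to about 2 mm. A picture is of the moment at which its call begins. There is no depth.
- hand_in(): hands the job in; it is judged then, once.
Trained networks look in a picture, given as the dict that the camera call returned (one of the last four; its "shot" number tells which), for a name from the list of things; names that differ only in an ending like _2 or _b are one class to them, and where a whole thing is asked for, a point or a joint stands for the part that bears it (a point fixed in the world has none). Each returns a list of dicts, best first, with "p" (0 to 1); they miss things now and then, are a little off and sometimes report something else, mostly with a low value. They report only what shows in the picture. A call takes as long as a camera call.
- look_for(target, picture): "point" ([column, row] in pixels, amid what is visible of it).
- tip_of(target, picture): "point" ([column, row] in pixels: a listed point, or the origin of a listed thing).
The state is a dict: "clock": time; "joint_pos": joint angles; "qvel": joint speeds; "tau": joint torques, N m; "tcp_pos": TCP position; "orientation": TCP orientation; "wrist_force": force on the tool from outside, world axes, zero at the start; "ft_torque": the same for the moment, N m; "finger_gap": finger opening in m; "grip_force": force on a finger pad.
Only numpy, scipy, OpenCV 4.12 (cv2) and the standard library are available. Lean on these libraries where they do the work, as an engineer would, in place of code of your own. Each camera call takes 0.05 s, during which the arm holds its last target. There are 200 camera calls.

## Task

Swing the desk lamp's shade aside until it is wholly clear of the tool case, then raise the case's lid right back past its balance point so that it stays open by itself. Take the folding hex key set and the spring clamp out of the case and lay them flat, side by side, in the large empty compartment of the bamboo tray without dropping them. Leave the screwdriver in the case and do not disturb the tape measure, the cam caps or the mug.

Things in the scene. Friction and masses are not known exactly. Their poses are not given: they have to be found in the camera images.
- tool_case: Fixed grey steel tool case, 150 mm deep (x), 260 wide (y): tray 55 mm high, walls and floor 4 mm, under a lid 35 mm high. Origin: centre of the underside; z up; -x is the front (handle, two latches already undone), towards the robot; hinge on the +x rim. Inside, three tools lie side by side, about 78 mm apart along y, each roughly along x (within 0.12 rad), in any order.
- lid_hinge (a point): Middle of the lid's hinge line on the case's back rim, 75 mm along the case's +x from its origin and 55 mm up. The line runs along the case's y.
- lid_handle (a point): Middle of the bar handle on the lid's front: round, 12 mm thick, straight for 84 mm along the case's y, its middle 36 mm off the lid's front face (30 mm free behind it). With the lid shut it is 186 mm in front of the hinge line and 18 mm above it; it moves in a circle about that line.
- case_lid (a joint): Lid angle in rad: 0 shut, grows as it opens up and back, 1.9 at the stop. The hinge is nearly free: let go below about 1.25 it falls shut, beyond about 1.35 it falls back to the stop and stays. The lid weighs 0.36 to 0.56 kg; 2 to 3 N at the handle lift it.
- lamp_knob (a point): Middle of the upright round knob (18 mm across, from 16 mm below to 16 mm above this point) on top of the lamp's shade, 301 mm above the counter. The conical aluminium shade below it is 32 mm across at the top and 100 mm at its rim, 205 mm above the counter. It starts over the case, where the lid would hit it.
- lamp_pivot (a point): Upright axis of the lamp's arm, on top of the post (16 mm thick, on a fixed round foot 108 mm across) that stands beside the case's back corner on its +y side; 275 mm above the counter. The knob is 210 mm from this axis, along the level arm (12 mm thick).
- lamp_arm (a joint): Lamp arm angle in rad, -0.25 to 1.7. It grows as the arm swings clockwise seen from above, which takes the shade towards the robot and out to the case's +y side; at about 0.9 the arm lies along the case's -x. It stays where it is left; about 1 N at the knob moves it.
- hex_set: Folding hex key set: two steel side plates with rounded ends and dark keys folded between them; lies flat on one plate, 106 mm long (x), 28 mm wide (y), 26 mm high; about 0.16 kg. Origin: centre of the underside; grip it across y at mid-length.
- spring_clamp: Plastic spring clamp lying flat: in the middle a pivot housing 40 mm long, 28 mm wide (y), 26 mm high; two handles spread to 48 mm at the -x end, two jaws at the +x end; 116 mm long (x) in all; about 0.09 kg. Origin: centre of the underside, below the pivot; grip the housing across y there.
- screwdriver: Short black-handled screwdriver, 110 mm long (x), 26 mm thick at the handle (-x half). Origin: centre of the underside. It stays in the case.
- tray: Fixed bamboo tray, 240 mm (x) by 190 mm (y), walls 6 mm thick and 26 mm high, floor 6 mm. Origin: centre of the underside; z up. A 6 mm divider at x = +53 mm parts it: the large empty compartment (x -114 to +50 mm, y -89 to +89 mm, its middle at x = -32 mm) and, on the +x side, a narrow one with loose wooden dowels.
- tape_measure: Stainless measuring tape, about 80 x 40 x 68 mm, standing on the counter on the case's +y side; bystander.
- cam_cap0: White plastic cam cap, 20 mm across, 11 mm high: one of four standing on the counter behind the gap between case and tray; bystander.
- cam_cap1: As cam_cap0.
- cam_cap2: As cam_cap0.
- cam_cap3: As cam_cap0.
- mug: White mug, 80 mm across, 90 mm high, on the counter behind the case; bystander.

How it is judged:
On the way, in this order (a step that is already met when the one before it is completed fails the run):
1. the lamp's shade is swung aside, wholly clear of the case (y of lamp_knob in the frame of tool_case above 0.183 m), for 0.2 s.
2. the lid is past its balance point and stays open with the robot off it (value of joint case_lid above 1.6 rad and contact force between each of the fingers, the arm and anything else below 0.2 N), for 0.2 s.
3. the hex key set or the spring clamp lies in the large compartment of the tray (((x of hex_set in the frame of tray between -0.11 and 0.045 m and y of hex_set in the frame of tray between -0.085 and 0.085 m and z of hex_set in the frame of tray below 0.014 m) or (x of spring_clamp in the frame of tray between -0.11 and 0.045 m and y of spring_clamp in the frame of tray between -0.085 and 0.085 m and z of spring_clamp in the frame of tray below 0.014 m))), for 0.2 s.
At the end, for the whole second after the job is handed in: Lamp knob over 183 mm to the case's +y side of its middle (shade clear); lid open beyond 1.6 rad; hex key set and spring clamp at rest in the tray's large compartment, flat (0.15 rad), undersides less than 8 mm off its floor; screwdriver still in the case (y of lamp_knob in the frame of tool_case above 0.183 m and value of joint case_lid above 1.6 rad and x of hex_set in the frame of tray between -0.11 and 0.045 m and y of hex_set in the frame of tray between -0.085 and 0.085 m and z of each of hex_set, spring_clamp in the frame of tray below 0.014 m and angle between each of hex_set, spring_clamp's own z axis and vertical below 0.15 rad and linear speed of each of hex_set, spring_clamp below 0.02 m/s and x of spring_clamp in the frame of tray between -0.11 and 0.045 m and y of spring_clamp in the frame of tray between -0.085 and 0.085 m and x of screwdriver in the frame of tool_case between -0.075 and 0.075 m and y of screwdriver in the frame of tool_case between -0.13 and 0.13 m and z of screwdriver in the frame of tool_case below 0.04 m); the robot touches nothing.
It fails at once if the hex key set was dropped or thrown (over 0.9 m/s while not held) (linear speed of hex_set above 0.9 m/s and contact force between the fingers and hex_set below 0.1 N).
It fails at once if the spring clamp was dropped or thrown (over 0.9 m/s while not held) (linear speed of spring_clamp above 0.9 m/s and contact force between the fingers and spring_clamp below 0.1 N).
It fails at once if the screwdriver was lifted out of the case (height (world z) of screwdriver above 0.09 m).
It fails at once if the tape measure, a cam cap or the mug was pushed more than 30 mm (distance of any of tape_measure, cam_cap0, cam_cap1, cam_cap2, cam_cap3, mug from where it was at the start of the episode above 0.03 m).
It also fails if it takes over 72 s, if anything falls off the work surface, if the arm or the gripper's body presses on something with over 40 N, if the wrist force passes 120 N, or if a joint passes its speed limit or range.

## Working session

There is one attempt and no reset: what is moved stays moved. The work goes in short steps, Python scripts to look and compute and a tool call to move; the robot and the scene stay as the last step left them, time stands still between calls to the robot, and variables do not carry over. Pictures are saved under pics/ and viewed, at most 10 in all, crops included, and the job is handed in when it is done.

Besides the shell and the picture viewer there is one more tool, called after "Emit:" as name([rows], argument=value, ...), one row to a line, values as JSON. jog_arm: Moves the arm, as the interface text tells. Its arguments: {"type":"object","properties":{"moves":{"type":"array","items":{"type":"object","properties":{"fingers":{"type":"number"},"slide":{"type":"array","items":{"type":"number"}},"angular":{"type":"array","items":{"type":"number"}}}}},"squeeze":{"type":"number"}},"required":["moves"]}

```bash
mkdir -p pics
cat > h.py <<'E'
from workcell import *
import numpy as np, cv2
from scipy.spatial.transform import Rotation as R
def ray(p,uv):
    f=p["color"].shape[0]/2/np.tan(np.radians(p["fovy"])/2)
    T=np.array(p["world_from_camera"]); d=T[:3,:3]@np.array([(uv[0]-p["cx"])/f,(uv[1]-p["cy"])/f,1])
    return T[:3,3],d/np.linalg.norm(d)
def atz(p,uv,z):
    o,d=ray(p,uv); return o+d*(z-o[2])/d[2]
def tri(rs):
    A=sum(np.eye(3)-np.outer(d,d) for o,d in rs); b=sum((np.eye(3)-np.outer(d,d))@o for o,d in rs)
    return np.linalg.solve(A,b)
def proj(p,X):
    T=np.linalg.inv(np.array(p["world_from_camera"])); c=T[:3,:3]@np.array(X)+T[:3,3]
    f=p["color"].shape[0]/2/np.tan(np.radians(p["fovy"])/2)
    return np.array([p["cx"]+f*c[0]/c[2],p["cy"]+f*c[1]/c[2]])
def tool(X):  # world target TCP -> shift in tool axes, mm
    s=get_state(); r=R.from_quat(np.roll(s["orientation"],-1))
    return np.round(r.inv().apply(np.array(X)-s["tcp_pos"])*1000,1)
def save(p,n): cv2.imwrite("pics/"+n,p["color"][:,:,::-1])
E
python3 - <<'E'
from h import *
np.set_printoptions(precision=4,suppress=True)
P={n:read_camera(n) for n in("scene","top")}
img=np.hstack([P["scene"]["color"],P["top"]["color"]]); 
for n in P: save(P[n],n+"0.png"); print(n,P[n]["fovy"],np.array(P[n]["world_from_camera"])[:3])
for t in "tool_case lid_hinge lid_handle lamp_knob lamp_pivot tray tape_measure mug cam_cap0".split():
    b={n:tip_of(t,P[n]) for n in P}
    for n in P: print(t,n,[(np.round(x["point"]),round(x["p"],2)) for x in b[n][:4]])
    if b["scene"] and b["top"]:
        print("   3d",tri([ray(P[n],b[n][0]["point"]) for n in P]))
s=get_state();print(s)
E
```

```text
scene 48.97831196718776 [[ 0.7357  0.4245 -0.5278  1.1696]
 [ 0.6773 -0.4583  0.5755 -0.6147]
 [ 0.0024 -0.7809 -0.6247  0.8394]]
top 53.333111202552516 [[-0.0224 -0.9799  0.1984  0.3659]
 [-0.9995  0.0259  0.0153 -0.0041]
 [-0.0201 -0.1979 -0.98    1.2713]]
tool_case scene [(array([254., 225.]), 0.93), (array([281., 162.]), 0.45)]
tool_case top [(array([247., 215.]), 0.69)]
   3d [0.5522 0.0439 0.0002]
lid_hinge scene [(array([275., 222.]), 0.97)]
lid_hinge top []
lid_handle scene [(array([224., 196.]), 0.63)]
lid_handle top [(array([252., 245.]), 0.91)]
   3d [0.4484 0.0288 0.0617]
lamp_knob scene [(array([261., 132.]), 0.88)]
lamp_knob top [(array([233., 191.]), 0.97)]
   3d [0.5672 0.0634 0.311 ]
lamp_pivot scene [(array([332., 126.]), 0.74)]
lamp_pivot top [(array([161., 167.]), 0.6)]
   3d [0.6455 0.2598 0.2777]
tray scene [(array([155., 296.]), 0.91), (array([334., 124.]), 0.7)]
tray top [(array([351., 212.]), 0.63)]
   3d [ 0.5532 -0.3056  0.004 ]
tape_measure scene [(array([280., 162.]), 0.71)]
tape_measure top [(array([159., 256.]), 0.55)]
   3d [0.4191 0.3279 0.019 ]
mug s
[... 191 characters left out ...]
 306.]), 0.55), (array([247., 314.]), 0.37)]
cam_cap0 top [(array([305., 161.]), 0.6), (array([303., 154.]), 0.49), (array([313., 155.]), 0.43), (array([315., 169.]), 0.4)]
   3d [ 0.743  -0.156  -0.0107]
{'clock': 1.0, 'joint_pos': array([-1.2566,  0.3132,  0.0461,  1.3036, -0.    ,  1.4312]), 'qvel': array([ 0.0001,  0.0003, -0.0005, -0.0007,  0.0018, -0.0005]), 'tau': array([ -0.0004, -48.0473,  29.8819,   0.0003,  -0.0002,   0.    ]), 'tcp_pos': array([ 0.2521, -0.5168,  0.2423]), 'orientation': array([ 0.0001,  0.9744,  0.2249, -0.    ]), 'wrist_force': array([ 0.6408, -0.3747,  0.1026]), 'ft_torque': array([0.0209, 0.0291, 0.0055]), 'grip_force': 0.0, 'finger_gap': 0.08519531900515957}
```

View pics/scene0.png

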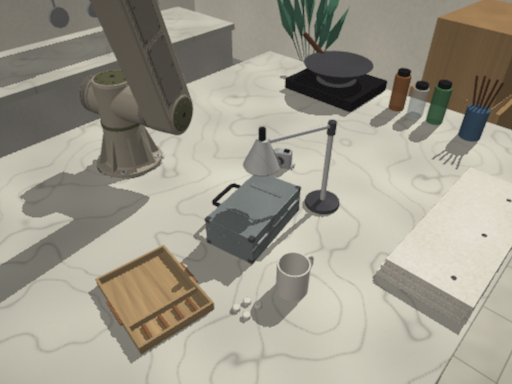

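View pics/top0.png

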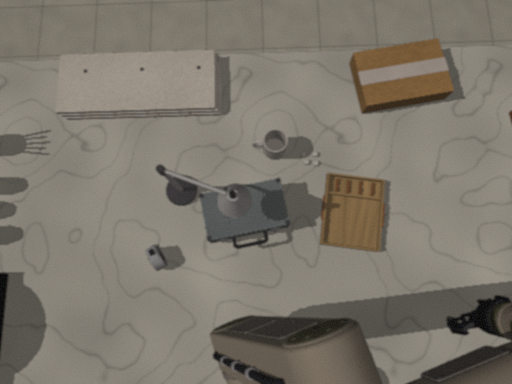

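The scene view shows the case at about (254,215) with the shade over it and the knob at (261,132). The lamp post is at (332,126), the tray at (155,296), and the mug and caps are behind the case. The top view agrees: knob (233,191), handle (252,240), tray (352,212), and the tape at (156,257). The network points match both pictures, so I'll go to the knob first.

Emit:
jog_arm([
  {"slide": [537, -383, -128], "angular": [0, 0, -70], "fingers": 0.68},
  {"slide": [537, -383, -128], "angular": [0, 0, -70], "fingers": 0.68},
  {"slide": [537, -383, -128], "angular": [0, 0, -70], "fingers": 0.68},
  {"slide": [537, -383, -128], "angular": [0, 0, -70], "fingers": 0.68},
  {"slide": [537, -383, -128], "angular": [0, 0, -70], "fingers": 0.68},
  {"slide": [537, -383, -128], "angular": [0, 0, -70], "fingers": 0.68},
  {"slide": [537, -383, -128], "angular": [0, 0, -70], "fingers": 0.68},
  {"slide": [537, -383, -128], "angular": [0, 0, -70], "fingers": 0.68},
  {"slide": [537, -383, -128], "angular": [0, 0, -70], "fingers": 0.68},
  {"slide": [537, -383, -128], "angular": [0, 0, -70], "fingers": 0.68},
])

```text
clock: 1.83
tcp_pos: [0.4478, -0.1555, 0.3224]
orientation: [0.001, 0.667, 0.745, 0.0]
wrist_force: [0.2, -0.5, 0.5]
finger_gap: 0.0274
grip_force: 0.0
```

Run:
```python
from h import *
np.set_printoptions(precision=4,suppress=True)
P={n:read_camera(n) for n in("scene","top")}
for t,z in(("lamp_knob",.301),("lamp_pivot",.275),("lid_handle",.073),("tool_case",0),("tray",0)):
    b={n:tip_of(t,P[n]) for n in P}
    for n in P:
        for x in b[n][:2]: print(t,n,round(x["p"],2),atz(P[n],x["point"],z))
    if b["scene"] and b["top"]: print("   3d",tri([ray(P[n],b[n][0]["point"]) for n in P]))
s=get_state();print(s["joint_pos"],s["tcp_pos"],s["finger_gap"],s["clock"])
print(tool([.567,.063,.37]),R.from_quat(np.roll(s["orientation"],-1)).as_matrix()[:2,0])
```

```text
lamp_knob scene 0.7 [0.56   0.0639 0.301 ]
lamp_knob scene 0.17 [ 0.7744 -0.1843  0.301 ]
lamp_knob top 0.92 [0.5648 0.0676 0.301 ]
   3d [0.5625 0.0653 0.3021]
lamp_pivot scene 0.83 [0.6515 0.269  0.275 ]
lamp_pivot top 0.97 [0.6409 0.268  0.275 ]
   3d [0.6454 0.2723 0.2699]
lid_handle scene 0.69 [0.4424 0.0274 0.073 ]
lid_handle top 0.64 [0.4524 0.0234 0.073 ]
   3d [0.4508 0.0221 0.0809]
tool_case scene 0.67 [0.5418 0.0509 0.    ]
tool_case top 0.93 [0.5485 0.0436 0.    ]
tool_case top 0.4 [0.716  0.3302 0.    ]
   3d [0.5477 0.0438 0.0083]
tray scene 0.58 [ 0.5532 -0.3162  0.    ]
tray top 0.56 [0.4135 0.3315 0.    ]
   3d [ 0.3835  0.0732 -0.1999]
[-0.5101  0.1046 -0.0248  1.4418 -0.0001  0.9582] [ 0.4468 -0.1584  0.3215] 0.027206963385554783 2.4333
[207.9 142.2 -48.6] [-0.1022  0.9948]
```

Emit:
jog_arm([
  {"slide": [209, 138, -48], "angular": [0, 0, -72], "fingers": 0.68},
  {"slide": [209, 138, -48], "angular": [0, 0, -72], "fingers": 0.68},
  {"slide": [209, 138, -48], "angular": [0, 0, -72], "fingers": 0.68},
  {"slide": [209, 138, -48], "angular": [0, 0, -72], "fingers": 0.68},
  {"slide": [209, 138, -48], "angular": [0, 0, -72], "fingers": 0.68},
  {"slide": [209, 138, -48], "angular": [0, 0, -72], "fingers": 0.68},
  {"slide": [209, 138, -48], "angular": [0, 0, -72], "fingers": 0.68},
  {"slide": [209, 138, -48], "angular": [0, 0, -72], "fingers": 0.68},
  {"slide": [209, 138, -48], "angular": [0, 0, -72], "fingers": 0.68},
  {"slide": [209, 138, -48], "angular": [0, 0, -72], "fingers": 0.68},
])

```text
clock: 3.27
tcp_pos: [0.5629, 0.0648, 0.3693]
orientation: [-0.0, 0.105, 0.994, -0.0]
wrist_force: [0.8, -0.0, -0.1]
finger_gap: 0.0276
grip_force: 0.0
```

Emit:
jog_arm([
  {"slide": [0, 0, 0], "angular": [0, 0, -72], "fingers": 0.6},
  {"slide": [0, 0, 0], "angular": [0, 0, -72], "fingers": 0.6},
  {"slide": [0, 0, 0], "angular": [0, 0, -72], "fingers": 0.6},
  {"slide": [0, 0, 0], "angular": [0, 0, -72], "fingers": 0.6},
  {"slide": [0, 0, 0], "angular": [0, 0, -72], "fingers": 0.6},
  {"slide": [0, 0, 0], "angular": [0, 0, -72], "fingers": 0.6},
  {"slide": [0, 0, 0], "angular": [0, 0, -72], "fingers": 0.6},
  {"slide": [0, 0, 0], "angular": [0, 0, -72], "fingers": 0.6},
  {"slide": [0, 0, 0], "angular": [0, 0, -72], "fingers": 0.6},
  {"slide": [0, 0, 0], "angular": [0, 0, -72], "fingers": 0.6},
])

```text
clock: 4.1
tcp_pos: [0.5628, 0.0641, 0.3695]
orientation: [-0.0, -0.496, 0.868, 0.0]
wrist_force: [0.4, 0.5, -0.1]
finger_gap: 0.0342
grip_force: 0.0
```

Run:
```python
from h import *
np.set_printoptions(precision=4,suppress=True)
P={n:read_camera(n) for n in("scene","top")}
for n in P:
  for x in tip_of("lamp_knob",P[n])[:2]: print(n,x, atz(P[n],x["point"],.301))
c=P["scene"]["color"][60:220,180:380]; d=P["top"]["color"][110:270,130:330]
cv2.imwrite("pics/k1.png",cv2.resize(np.hstack([c,d]),None,fx=2,fy=2)[:,:,::-1])
s=get_state();print(s["joint_pos"],s["tcp_pos"],s["finger_gap"],s["clock"])
print(tool([.563,.065,.303]),R.from_quat(np.roll(s["orientation"],-1)).as_matrix()[:2,0])
```

```text
scene {'point': [261.2, 133.3], 'p': 0.58} [0.56   0.0686 0.301 ]
top {'point': [232.8, 192.0], 'p': 0.83} [0.5679 0.0663 0.301 ]
[-0.0277  0.3009  0.3381  1.6082 -0.0001 -1.0572] [0.5627 0.0644 0.3695] 0.033860614283000946 4.3
[-0.7  0.1 66.5] [-0.5152 -0.857 ]
```

View pics/k1.png

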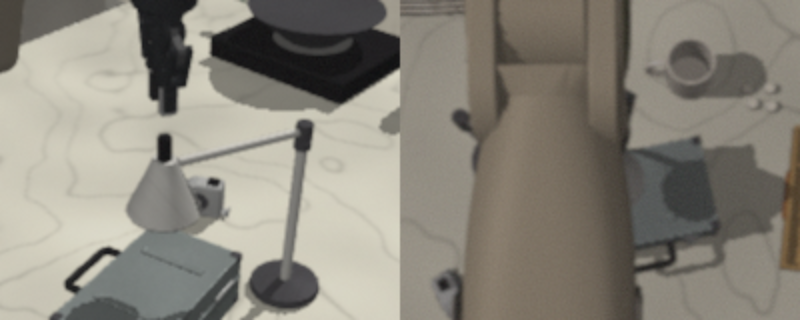

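The fingers stand straight over the knob (crop at 163,138), so I'll descend and cage it.

Emit:
jog_arm([
  {"slide": [0, 0, 33], "fingers": 0.5},
  {"slide": [0, 0, 66], "fingers": 0.5},
  {"slide": [0, 0, 66], "fingers": 0.5},
  {"slide": [0, 0, 66], "fingers": 0.75},
  {"slide": [0, 0, 66], "fingers": 0.75},
  {"slide": [0, 0, 66], "fingers": 0.75},
], squeeze=20)

```text
schema error: expected keys fingers, slide, angular
```

Run:
```python
from h import *
np.set_printoptions(precision=1,suppress=True)
s=get_state();r=R.from_quat(np.roll(s["orientation"],-1));print(s["tcp_pos"]*1000,s["finger_gap"]*1e3,s["grip_force"],s["wrist_force"])
pv=np.array([.645,.268]); k=s["tcp_pos"][:2]-pv; print("radius",np.linalg.norm(k)*1e3)
pv=s["tcp_pos"][:2]-k/np.linalg.norm(k)*.21
for d in range(6,91,6):
    v=R.from_euler("z",-d,degrees=True).apply([*(s["tcp_pos"][:2]-pv),0])
    w=np.array([*(pv+v[:2]),s["tcp_pos"][2]])
    print(d,w[:2]*1e3,r.inv().apply(w-s["tcp_pos"])*1000)
```

```text
[562.7  64.4 369.5] 33.86061428300095 0.0 [-0.6  0.5 -0.6]
radius 219.58367347961388
6 [542.8  73.7] [ 2.3 21.9  0. ]
12 [524.  85.] [ 2.3 43.8  0. ]
18 [506.4  98.3] [ 0.  65.7  0. ]
24 [490.3 113.3] [-4.6 87.2  0. ]
30 [475.9 129.8] [-11.3 108.1   0. ]
36 [463.3 147.9] [-20.3 128.2   0. ]
42 [452.7 167.1] [-31.3 147.2   0. ]
48 [444.1 187.3] [-44.2 165.    0. ]
54 [437.6 208.3] [-58.9 181.4   0. ]
60 [433.4 229.9] [-75.2 196.1   0. ]
66 [431.5 251.8] [-93. 209.   0.]
72 [431.9 273.8] [-112.  220.    0.]
78 [434.6 295.6] [-132.1  228.9    0. ]
84 [439.6 317. ] [-153.   235.7   -0. ]
90 [446.7 337.8] [-174.5  240.3   -0. ]
```

Emit:
jog_arm([
  {"slide": [0, 0, 33], "angular": [0, 0, 0], "fingers": 0.5},
  {"slide": [0, 0, 66], "angular": [0, 0, 0], "fingers": 0.5},
  {"slide": [0, 0, 66], "angular": [0, 0, 0], "fingers": 0.5},
  {"slide": [0, 0, 66], "angular": [0, 0, 0], "fingers": 0.75},
  {"slide": [0, 0, 66], "angular": [0, 0, 0], "fingers": 0.75},
  {"slide": [0, 0, 66], "angular": [0, 0, 0], "fingers": 0.75},
], squeeze=20)

```text
clock: 4.8
tcp_pos: [0.564, 0.0649, 0.3064]
orientation: [0.002, -0.494, 0.87, -0.001]
wrist_force: [0.1, 0.1, -1.2]
finger_gap: 0.0214
grip_force: 0.4
```

Emit:
jog_arm([
  {"slide": [1, 11, 0], "angular": [0, 0, 3], "fingers": 0.75},
  {"slide": [2, 22, 0], "angular": [0, 0, 6], "fingers": 0.75},
  {"slide": [2, 44, 0], "angular": [0, 0, 12], "fingers": 0.75},
  {"slide": [0, 66, 0], "angular": [0, 0, 18], "fingers": 0.75},
  {"slide": [-5, 87, 0], "angular": [0, 0, 24], "fingers": 0.75},
  {"slide": [-11, 108, 0], "angular": [0, 0, 30], "fingers": 0.75},
  {"slide": [-20, 128, 0], "angular": [0, 0, 36], "fingers": 0.75},
  {"slide": [-31, 147, 0], "angular": [0, 0, 42], "fingers": 0.75},
  {"slide": [-31, 147, 0], "angular": [0, 0, 42], "fingers": 0.75},
])

```text
clock: 5.55
tcp_pos: [0.4517, 0.1694, 0.3067]
orientation: [0.002, -0.149, 0.989, 0.001]
wrist_force: [-1.6, 1.7, 1.1]
finger_gap: 0.0213
grip_force: 0.6
```

Run:
```python
from h import *
np.set_printoptions(precision=4,suppress=True)
P={n:read_camera(n) for n in("scene","top")}
for n in P:
  for x in tip_of("lamp_knob",P[n])[:2]: print(n,x, atz(P[n],x["point"],.301))
s=get_state();print(s)
save(P["scene"],"s2.png")
```

```text
top {'point': [190.2, 235.5], 'p': 0.87} [0.4579 0.1759 0.301 ]
{'clock': 5.75, 'joint_pos': array([ 0.1861,  0.1199, -0.0468,  1.4008, -0.0001, -0.1158]), 'qvel': array([-0.0129,  0.0096, -0.0115, -0.0036,  0.0001,  0.0051]), 'tau': array([  0.1206, -37.3168,  29.9271,   0.0563,  -0.2025,  -0.0013]), 'tcp_pos': array([0.4534, 0.1667, 0.3051]), 'orientation': array([ 0.0016, -0.1504,  0.9886, -0.    ]), 'wrist_force': array([ 0.3034, -0.1561,  0.6709]), 'ft_torque': array([0.1749, 0.0369, 0.0172]), 'grip_force': 0.3685798030346632, 'finger_gap': 0.021425226123839753}
```

View pics/s2.png

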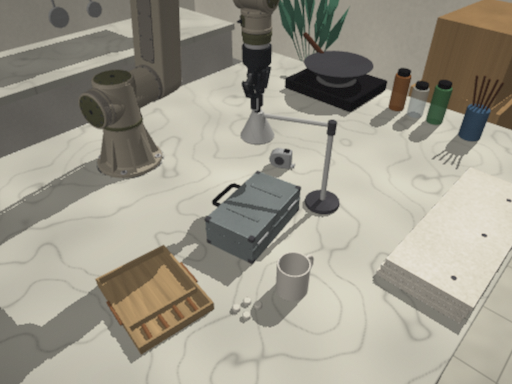

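The shade is following the fingers (shade at 257,125; knob held). I'll swing it on, then release and lift.

Emit:
jog_arm([
  {"slide": [1, 11, 0], "angular": [0, 0, 3], "fingers": 0.75},
  {"slide": [2, 22, 0], "angular": [0, 0, 6], "fingers": 0.75},
  {"slide": [2, 44, 0], "angular": [0, 0, 12], "fingers": 0.75},
  {"slide": [0, 66, 0], "angular": [0, 0, 18], "fingers": 0.75},
  {"slide": [-5, 87, 0], "angular": [0, 0, 24], "fingers": 0.75},
  {"slide": [-11, 108, 0], "angular": [0, 0, 30], "fingers": 0.75},
  {"slide": [-20, 128, 0], "angular": [0, 0, 36], "fingers": 0.75},
  {"slide": [-31, 147, 0], "angular": [0, 0, 42], "fingers": 0.75},
  {"slide": [-31, 147, 0], "angular": [0, 0, 42], "fingers": 0.75},
])

```text
clock: 6.5
tcp_pos: [0.44, 0.3188, 0.3034]
orientation: [0.0, 0.215, 0.977, 0.001]
wrist_force: [0.3, -0.1, 0.4]
finger_gap: 0.0211
grip_force: 0.2
```

Emit:
jog_arm([
  {"slide": [0, 0, 0], "angular": [0, 0, 0], "fingers": 0.45},
  {"slide": [0, 0, 0], "angular": [0, 0, 0], "fingers": 0.45},
  {"slide": [0, 0, 0], "angular": [0, 0, 0], "fingers": 0.45},
  {"slide": [0, 0, -40], "angular": [0, 0, 0], "fingers": 0.45},
  {"slide": [0, 0, -80], "angular": [0, 0, 0], "fingers": 0.45},
  {"slide": [0, 0, -80], "angular": [0, 0, 0], "fingers": 0.45},
])

```text
clock: 7.0
tcp_pos: [0.4396, 0.3158, 0.3912]
orientation: [0.004, 0.215, 0.977, 0.003]
wrist_force: [0.2, -0.3, 1.0]
finger_gap: 0.047
grip_force: 0.0
```

Run:
```python
from h import *
np.set_printoptions(precision=4,suppress=True)
P={n:read_camera(n) for n in("scene","top")}
for t,z in(("lamp_knob",.301),("lid_handle",.073),("tool_case",0),("lid_hinge",.055),("tray",0)):
    b={n:tip_of(t,P[n]) for n in P}
    for n in P:
        for x in b[n][:2]: print(t,n,round(x["p"],2),np.round(x["point"]),atz(P[n],x["point"],z))
    if b["scene"] and b["top"]: print("   3d",tri([ray(P[n],b[n][0]["point"]) for n in P]))
s=get_state();print(s["joint_pos"],s["tcp_pos"],s["finger_gap"],s["clock"],R.from_quat(np.roll(s["orientation"],-1)).as_matrix()[:2,0])
i=P["top"]["color"][130:280,140:400]
cv2.imwrite("pics/t3.png",cv2.resize(i,None,fx=3,fy=3)[:,:,::-1])
```

```text
lamp_knob scene 0.88 [286.  90.] [0.4449 0.3048 0.301 ]
lamp_knob scene 0.67 [276. 219.] [ 0.7943 -0.1482  0.301 ]
lamp_knob top 0.75 [131. 243.] [0.4425 0.3276 0.301 ]
lamp_knob top 0.61 [159. 257.] [0.4058 0.255  0.301 ]
   3d [0.4382 0.3242 0.2945]
lid_handle scene 0.59 [222. 194.] [0.4483 0.0258 0.073 ]
lid_handle top 0.27 [313. 164.] [ 0.7018 -0.177   0.073 ]
   3d [ 0.6436 -0.1473  0.2803]
tool_case scene 0.92 [254. 226.] [0.5565 0.0445 0.    ]
tool_case top 0.87 [243. 215.] [0.5515 0.0543 0.    ]
   3d [ 0.5514  0.0531 -0.0086]
lid_hinge scene 0.83 [276. 219.] [0.6223 0.0638 0.055 ]
lid_hinge scene 0.63 [247. 312.] [ 0.7732 -0.2116  0.055 ]
tray scene 0.61 [258. 303.] [ 0.7494 -0.1481  0.    ]
tray scene 0.57 [156. 300.] [ 0.5626 -0.3091  0.    ]
tray top 0.71 [349. 213.] [ 0.5493 -0.3009  0.    ]
   3d [ 0.6468 -0.2217 -0.006 ]
[ 0.4767  0.2511  0.3045  1.6252 -0.0001  0.9088] [0.4381 0.3163 0.3831] 0.046746361948048085 7.6 [-0.9081  0.4187]
```

View pics/t3.png

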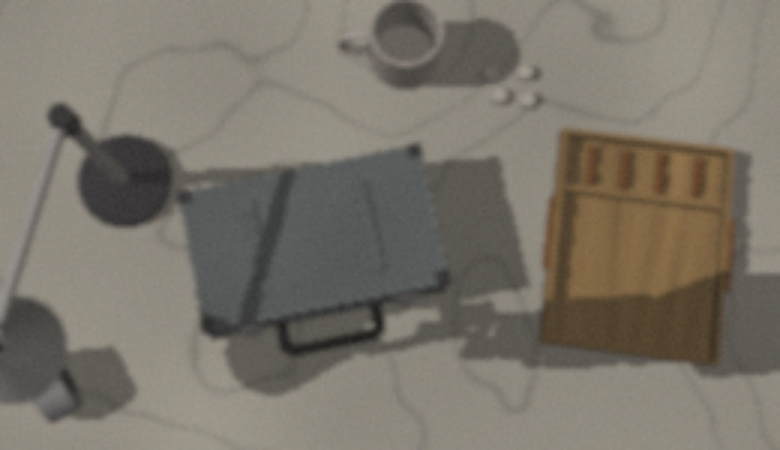

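The shade now hangs clear at the left (about (20,350) in the crop). The lid corners are at (185,197), (415,152), (442,282) and (210,328), the handle bar runs (287,347)-(378,333), and the tray's rim corners are clear. I'll work out the frames from these.

Run:
```python
from h import *
np.set_printoptions(precision=4,suppress=True)
p=read_camera("top")
f=lambda c,z:np.array([atz(p,(u/3+140,v/3+130),z)[:2] for u,v in c])
L=f([(185,197),(415,152),(442,282),(210,328)],.09);H=f([(287,347),(378,333),(333,340)],.073);T=f([(565,128),(737,150),(717,362),(541,343)],.026)
a=lambda v:np.degrees(np.arctan2(v[1],v[0]))
print("lid c",L.mean(0),"yaw",a(L[0]-L[3]),a(L[1]-L[2]),a(L[0]-L[1])-90,a(L[3]-L[2])-90,np.linalg.norm(L[0]-L[1]),np.linalg.norm(L[0]-L[3]))
print("handle",H,a(H[0]-H[1])-90)
print("tray c",T.mean(0),a(T[0]-T[3]),a(T[1]-T[2]),a(T[0]-T[1])-90,a(T[3]-T[2])-90,np.linalg.norm(T[0]-T[1]),np.linalg.norm(T[0]-T[3]))
```

```text
lid c [0.5545 0.046 ] yaw 10.845994105329677 9.435504357717408 9.802728599337541 9.823189412235223 0.24709762279556013 0.14056567948927692
handle [[ 0.4444  0.0758]
 [ 0.4566 -0.0191]
 [ 0.4505  0.0278]] 7.3333043399312885
tray c [ 0.5503 -0.3082] -9.599728377447876 -10.31417572613648 -9.158637508997643 -7.52292336361505 0.1906961285881408 0.24083892984654165
```

Emit:
jog_arm([
  {"slide": [-130, -258, 0], "angular": [0, 0, 55.3], "fingers": 0.58},
  {"slide": [-130, -258, 0], "angular": [0, 0, 55.3], "fingers": 0.58},
  {"slide": [-130, -258, 0], "angular": [0, 0, 55.3], "fingers": 0.58},
  {"slide": [-130, -258, 0], "angular": [0, 0, 55.3], "fingers": 0.58},
  {"slide": [-130, -258, 0], "angular": [0, 0, 55.3], "fingers": 0.58},
  {"slide": [-130, -258, 0], "angular": [0, 0, 55.3], "fingers": 0.58},
  {"slide": [-130, -258, 200], "angular": [0, 0, 55.3], "fingers": 0.58},
  {"slide": [-130, -258, 200], "angular": [0, 0, 55.3], "fingers": 0.58},
  {"slide": [-130, -258, 200], "angular": [0, 0, 55.3], "fingers": 0.58},
  {"slide": [-130, -258, 200], "angular": [0, 0, 55.3], "fingers": 0.58},
])

```text
clock: 8.48
tcp_pos: [0.4479, 0.0338, 0.2187]
orientation: [0.001, 0.644, 0.765, 0.0]
wrist_force: [0.4, -0.4, -0.4]
finger_gap: 0.0358
grip_force: 0.0
```

Run:
```python
from h import *
np.set_printoptions(precision=4,suppress=True)
p=read_camera("scene")
h=tip_of("lid_handle",p); 
for x in h[:2]: print(x,atz(p,x["point"],.073))
s=get_state();r=R.from_quat(np.roll(s["orientation"],-1)).as_matrix();tip=s["tcp_pos"]+r[:,2]*.011
print("tip px",proj(p,tip),"handle exp px",proj(p,[.448,.0275,.073]))
i=p["color"][130:230,150:310]; cv2.imwrite("pics/h4.png",cv2.resize(i,None,fx=5,fy=5)[:,:,::-1])
print(s["joint_pos"],s["tcp_pos"],s["finger_gap"],s["clock"],r[:2,1],tool([.448,.0275,.065]))
```

```text
{'point': [222.0, 193.4], 'p': 0.82} [0.4474 0.0263 0.073 ]
{'point': [290.2, 287.1], 'p': 0.38} [ 0.8096 -0.1056  0.073 ]
tip px [220.349  154.3996] handle exp px [222.4386 193.2943]
[-0.1037  0.0833 -0.3148  1.1882 -0.0003  1.2953] [0.4415 0.0344 0.2128] 0.03562594708947742 8.5833 [0.9852 0.171 ] [ -8.5   7.5 147.6]
```

View pics/h4.png

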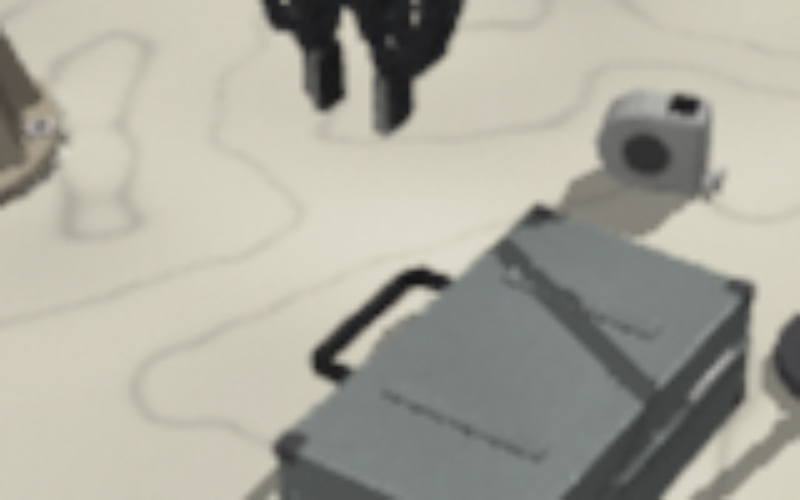

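The fingers straddle above the handle (bar mid at crop (360,315), fingertips at (355,120)). I'll descend and check.

Emit:
jog_arm([
  {"slide": [-7, 5, 40], "angular": [0, 0, 0], "fingers": 0.56},
  {"slide": [-7, 5, 80], "angular": [0, 0, 0], "fingers": 0.56},
  {"slide": [-7, 5, 90], "angular": [0, 0, 0], "fingers": 0.56},
  {"slide": [-7, 5, 90], "angular": [0, 0, 0], "fingers": 0.56},
  {"slide": [-7, 5, 90], "angular": [0, 0, 0], "fingers": 0.56},
])

```text
clock: 9.0
tcp_pos: [0.4557, 0.0288, 0.1319]
orientation: [0.001, 0.643, 0.766, 0.001]
wrist_force: [0.2, -0.1, -0.3]
finger_gap: 0.0376
grip_force: 0.0
```

Run:
```python
from h import *
np.set_printoptions(precision=4,suppress=True)
for _ in range(2):
    p=read_camera("scene"); s=get_state()
    h=tip_of("lid_handle",p); 
    for x in h[:1]: print(x,atz(p,x["point"],.073))
    print(s["tcp_pos"],tool([.4478,.027,.065]))
```

```text
{'point': [222.5, 193.1], 'p': 0.68} [0.4475 0.0283 0.073 ]
[0.4564 0.0287 0.1326] [-0.  -9.2 67.8]
{'point': [220.3, 194.1], 'p': 0.64} [0.4462 0.0207 0.073 ]
[0.4564 0.0286 0.1327] [-0.  -8.7 67.3]
```

Emit:
jog_arm([
  {"slide": [0, -8, 20], "angular": [0, 0, 0], "fingers": 0.56},
  {"slide": [0, -8, 45], "angular": [0, 0, 0], "fingers": 0.56},
  {"slide": [0, -8, 67], "angular": [0, 0, 0], "fingers": 0.56},
  {"slide": [0, -8, 67], "angular": [0, 0, 0], "fingers": 0.56},
  {"slide": [0, -8, 67], "angular": [0, 0, 0], "fingers": 0.8},
  {"slide": [0, -8, 67], "angular": [0, 0, 0], "fingers": 0.95},
  {"slide": [0, -8, 67], "angular": [0, 0, 0], "fingers": 0.95},
  {"slide": [0, -8, 67], "angular": [0, 0, 0], "fingers": 0.95},
], squeeze=20)

```text
clock: 9.87
tcp_pos: [0.4486, 0.0273, 0.0648]
orientation: [0.002, 0.643, 0.766, 0.002]
wrist_force: [4.2, 1.4, 0.0]
finger_gap: 0.011
grip_force: 21.9
```

Run:
```python
from h import *
np.set_printoptions(precision=1,suppress=True)
s=get_state();print(s["tcp_pos"],s["finger_gap"],s["grip_force"],s["wrist_force"])
# arc in tool frame (y along +case x, z down) from bar at (-186,18)
a0=np.arctan2(18,-186);r=np.hypot(186,18)
for t in np.arange(.1,1.81,.1): print(round(t,2),r*np.cos(a0-t)+186,-(r*np.sin(a0-t)-18))
```

```text
[0.4 0.  0.1] 0.011045302237256156 21.859517097473145 [4.2 1.4 0. ]
0.1 2.726226757930135 -18.47909047131448
0.2 7.283664475840169 -36.59369392902373
0.3 13.62677674254141 -54.162815243270074
0.4 21.692185277019064 -71.01090956146088
0.5 31.399303183266312 -86.96963629440845
0.6 42.65114014791047 -101.87954111985077
0.7 55.3352715353636 -115.59164919733132
0.8 69.32496169761865 -127.96895367556021
0.9 84.48043027495106 -138.88778461958384
1.0 100.65024883506813 -148.23904467989524
1.1 117.67285389594842 -155.92929915708734
1.2 135.3781612147488 -161.88170957048422
1.3 153.58926521333623 -166.03680140284047
1.4 172.12420656034746 -168.35305835005792
1.5 190.79779024868026 -168.8073371383728
1.6 209.4234360027868 -167.39509876429676
1.7 227.81504252711204 -164.1304538468397
1.8 245.7888469687217 -159.04602163886872
```

Emit:
jog_arm([
  {"slide": [0, 1, -9], "angular": [0, 0, 0], "fingers": 0.95},
  {"slide": [0, 3, -18], "angular": [0, 0, 0], "fingers": 0.95},
  {"slide": [0, 7, -37], "angular": [0, 0, 0], "fingers": 0.95},
  {"slide": [0, 14, -54], "angular": [0, 0, 0], "fingers": 0.95},
  {"slide": [0, 22, -71], "angular": [0, 0, 0], "fingers": 0.95},
  {"slide": [0, 31, -87], "angular": [0, 0, 0], "fingers": 0.95},
  {"slide": [0, 43, -102], "angular": [0, 0, 0], "fingers": 0.95},
  {"slide": [0, 55, -116], "angular": [0, 0, 0], "fingers": 0.95},
  {"slide": [0, 69, -128], "angular": [0, 0, 0], "fingers": 0.95},
  {"slide": [0, 84, -139], "angular": [0, 0, 0], "fingers": 0.95},
])

```text
clock: 10.7
tcp_pos: [0.5272, 0.0414, 0.2037]
orientation: [-0.001, 0.643, 0.766, -0.002]
wrist_force: [-5.2, -1.6, 4.3]
finger_gap: 0.0112
grip_force: 21.1
```

Emit:
jog_arm([
  {"slide": [0, 16, -9], "angular": [0, 0, 0], "fingers": 0.95},
  {"slide": [0, 33, -17], "angular": [0, 0, 0], "fingers": 0.95},
  {"slide": [0, 51, -23], "angular": [0, 0, 0], "fingers": 0.95},
  {"slide": [0, 69, -27], "angular": [0, 0, 0], "fingers": 0.95},
  {"slide": [0, 88, -29], "angular": [0, 0, 0], "fingers": 0.95},
  {"slide": [0, 106, -30], "angular": [0, 0, 0], "fingers": 0.95},
  {"slide": [0, 125, -28], "angular": [0, 0, 0], "fingers": 0.95},
  {"slide": [0, 143, -25], "angular": [0, 0, 0], "fingers": 0.95},
  {"slide": [0, 161, -20], "angular": [0, 0, 0], "fingers": 0.95},
  {"slide": [0, 161, -20], "angular": [0, 0, 0], "fingers": 0.95},
])

```text
clock: 11.53
tcp_pos: [0.6907, 0.0706, 0.2221]
orientation: [0.001, 0.643, 0.766, 0.002]
wrist_force: [2.4, 2.9, 1.9]
finger_gap: 0.011
grip_force: 23.1
```

Emit:
jog_arm([
  {"slide": [0, 0, 0], "angular": [0, 0, 0], "fingers": 0.4},
  {"slide": [0, 0, 0], "angular": [0, 0, 0], "fingers": 0.4},
  {"slide": [0, 0, 0], "angular": [0, 0, 0], "fingers": 0.4},
  {"slide": [0, 0, -20], "angular": [0, 0, 0], "fingers": 0.4},
  {"slide": [0, 0, -60], "angular": [0, 0, 0], "fingers": 0.4},
  {"slide": [0, 0, -100], "angular": [0, 0, 0], "fingers": 0.4},
  {"slide": [0, -40, -110], "angular": [0, 0, 0], "fingers": 0.4},
  {"slide": [0, -80, -110], "angular": [0, 0, 0], "fingers": 0.4},
])

```text
clock: 12.2
tcp_pos: [0.6139, 0.055, 0.3361]
orientation: [0.004, 0.643, 0.766, 0.003]
wrist_force: [-0.3, -0.3, 0.4]
finger_gap: 0.051
grip_force: 0.0
```

Run:
```python
from h import *
np.set_printoptions(precision=4,suppress=True)
p=read_camera("scene"); save(p,"s5.png"); s=get_state()
for t,z in(("lamp_knob",.301),("lid_handle",.23),("hex_set",.004),("spring_clamp",.004),("screwdriver",.004)):
    for x in tip_of(t,p)[:3]: print(t,np.round(x["point"]),round(x["p"],2),atz(p,x["point"],z))
print(s["joint_pos"],s["tcp_pos"],s["clock"])
```

```text
lid_handle [305. 182.] 0.84 [0.7107 0.0611 0.23  ]
lid_handle [257. 307.] 0.3 [ 0.8684 -0.2832  0.23  ]
hex_set [240. 243.] 0.79 [ 0.5784 -0.0369  0.004 ]
hex_set [256. 307.] 0.63 [ 0.7545 -0.1607  0.004 ]
spring_clamp [273. 208.] 0.73 [0.55   0.1388 0.004 ]
[-0.0413  0.3743  0.3487  1.5564 -0.0015  1.3562] [0.5983 0.0549 0.3312] 12.25
```

View pics/s5.png

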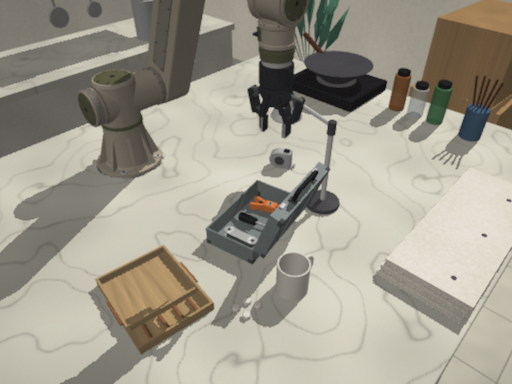

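The lid stands open at about (305,195). In the case are the orange clamp (263,206) at the +y end, the screwdriver (250,219) in the middle and the steel hex set (240,237) at the -y end. I'll clear the arm to get two views.

Emit:
jog_arm([
  {"slide": [-352, -224, 20], "angular": [0, 0, -71], "fingers": 0.4},
  {"slide": [-352, -224, 20], "angular": [0, 0, -71], "fingers": 0.4},
  {"slide": [-352, -224, 20], "angular": [0, 0, -71], "fingers": 0.4},
  {"slide": [-352, -224, 20], "angular": [0, 0, -71], "fingers": 0.4},
  {"slide": [-352, -224, 20], "angular": [0, 0, -71], "fingers": 0.4},
  {"slide": [-352, -224, 20], "angular": [0, 0, -71], "fingers": 0.4},
  {"slide": [-352, -224, 20], "angular": [0, 0, -71], "fingers": 0.4},
  {"slide": [-352, -224, 20], "angular": [0, 0, -71], "fingers": 0.4},
  {"slide": [-352, -224, 20], "angular": [0, 0, -71], "fingers": 0.4},
  {"slide": [-352, -224, 20], "angular": [0, 0, -71], "fingers": 0.4},
])

```text
clock: 13.33
tcp_pos: [0.4621, -0.3014, 0.3141]
orientation: [0.001, 0.119, 0.993, -0.001]
wrist_force: [0.9, -0.8, -0.4]
finger_gap: 0.0514
grip_force: 0.0
```

Run:
```python
from h import *
np.set_printoptions(precision=4,suppress=True)
P={n:read_camera(n) for n in("scene","top")}
for t,z in(("hex_set",.004),("spring_clamp",.004),("screwdriver",.004)):
    for fn in(tip_of,look_for):
        b={n:fn(t,P[n]) for n in P}
        for n in P:
            for x in b[n][:2]: print(t,fn.__name__,n,np.round(x["point"],1),round(x["p"],2),atz(P[n],x["point"],z if fn is tip_of else .02))
        if b["scene"] and b["top"]: print("   3d",tri([ray(P[n],b[n][0]["point"]) for n in P]))
A=cv2.resize(P["top"]["color"][175:260,190:310],None,fx=6,fy=6,interpolation=cv2.INTER_CUBIC)
B=cv2.resize(P["scene"]["color"][175:265,200:335],None,fx=5,fy=5,interpolation=cv2.INTER_CUBIC)
cv2.imwrite("pics/t6.png",A[:,:,::-1]);cv2.imwrite("pics/s6.png",B[:,:,::-1])
s=get_state();print(s["joint_pos"],s["tcp_pos"],s["clock"],R.from_quat(np.roll(s["orientation"],-1)).as_matrix()[:2,0])
```

```text
hex_set call scene [242.9 242.4] 0.89 [ 0.5827 -0.0277  0.004 ]
hex_set call scene [252.2 224.9] 0.31 [0.553  0.0419 0.004 ]
hex_set call top [268.7 207.4] 0.52 [ 0.5738 -0.0322  0.004 ]
hex_set call top [231.6 150. ] 0.34 [0.7785 0.0903 0.004 ]
   3d [ 0.5774 -0.0288  0.0002]
hex_set call scene [241.3 238.8] 0.67 [ 0.5811 -0.032   0.02  ]
hex_set call top [268.6 207.2] 0.74 [ 0.5719 -0.0315  0.02  ]
   3d [ 0.5747 -0.0296  0.0134]
spring_clamp call scene [269.  208.1] 0.5 [0.5394 0.1315 0.004 ]
spring_clamp call top [224.3 213.5] 0.69 [0.5569 0.1171 0.004 ]
   3d [0.5538 0.115  0.0229]
spring_clamp call scene [261.7 206. ] 0.5 [0.5289 0.1096 0.02  ]
spring_clamp call top [222.7 214.5] 0.8 [0.5513 0.1209 0.02  ]
   3d [0.5423 0.1112 0.0298]
screwdriver call scene [257.  222.7] 0.49 [0.5569 0.0583 0.004 ]
screwdriver call scene [242.4 241. ] 0.46 [ 0.5778 -0.0247  0.004 ]
screwdriver call top [232.8 147.9] 0.59 [0.786 0.086 0.004]
   3d [0.6911 0.0151 0.149 ]
screwdriver call scene [261.8 216. ] 0.48 [0.5594 0.0762 0.02  ]
screwdriver call scene [247.8 221. ] 0.47 [0.5443 0.0327 0.02  ]
screwdriver call top [248.6 218.8] 0.59 [0.5348 0.0355 0.02  ]
   3d [0.55   0.0523 0.0257]
[-0.7189  0.2555  0.1416  1.4565 -0.     -0.475 ] [ 0.4623 -0.2983  0.3139] 14.0333 [-0.9704  0.2415]
```

View pics/t6.png

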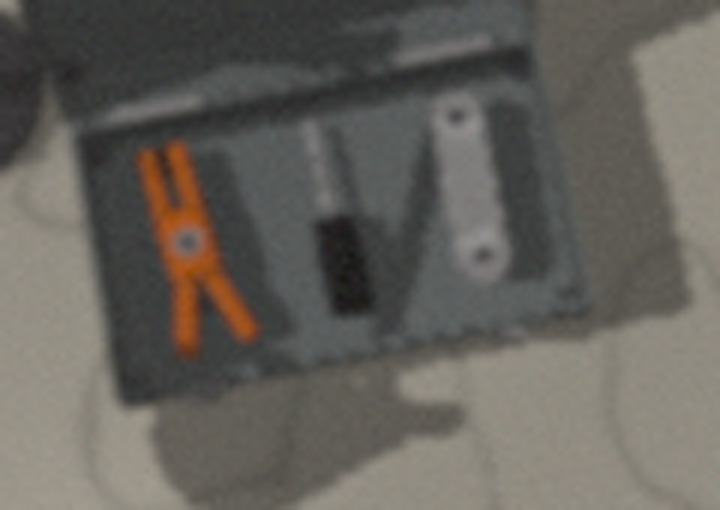

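The top view shows the hex set's pins at (457,115) and (483,257), the clamp pivot at (189,241) with jaws towards (163,148) and handles towards (218,341), and the screwdriver between them.

Run:
```python
from h import *
np.set_printoptions(precision=4,suppress=True)
p=read_camera("top")
f=lambda u,v,z:atz(p,((u+.5)/6+189.5,(v+.5)/6+174.5),z)[:2]
a=lambda v:np.degrees(np.arctan2(v[1],v[0]))
h1,h2=f(457,115,.03),f(483,257,.03);c,j,k=f(189,241,.03),f(163,148,.022),f(218,341,.022)
print("hex",(h1+h2)/2,a(h1-h2),np.linalg.norm(h1-h2));print("clamp",c,a(j-k),np.linalg.norm(j-k))
s=get_state();x=R.from_quat(np.roll(s["orientation"],-1)).as_matrix()[:2,0];print(s["tcp_pos"],a(x))
hx=(h1+h2)/2
print("to hex",tool([*hx,.20]))
```

```text
hex [ 0.5759 -0.0292] 8.547945908005786 0.080157248153783
clamp [0.5491 0.1253] 15.408926292563054 0.11195643451908364
[ 0.4622 -0.2985  0.3138] 166.00755328870932
to hex [-45.2 288.8 113.8]
```

Emit:
jog_arm([
  {"slide": [-45, 289, 50], "angular": [0, 0, -22.5], "fingers": 0.44},
  {"slide": [-45, 289, 50], "angular": [0, 0, -22.5], "fingers": 0.44},
  {"slide": [-45, 289, 50], "angular": [0, 0, -22.5], "fingers": 0.44},
  {"slide": [-45, 289, 50], "angular": [0, 0, -22.5], "fingers": 0.44},
  {"slide": [-45, 289, 50], "angular": [0, 0, -22.5], "fingers": 0.44},
  {"slide": [-45, 289, 50], "angular": [0, 0, -22.5], "fingers": 0.44},
  {"slide": [-45, 289, 50], "angular": [0, 0, -22.5], "fingers": 0.44},
  {"slide": [-45, 289, 150], "angular": [0, 0, -22.5], "fingers": 0.44},
  {"slide": [-45, 289, 180], "angular": [0, 0, -22.5], "fingers": 0.44},
  {"slide": [-45, 289, 180], "angular": [0, 0, -22.5], "fingers": 0.44},
])

```text
clock: 14.92
tcp_pos: [0.5766, -0.0282, 0.1389]
orientation: [0.001, -0.075, 0.997, -0.0]
wrist_force: [0.3, -0.8, -1.0]
finger_gap: 0.0477
grip_force: 0.0
```

Emit:
jog_arm([
  {"slide": [0, 0, 0], "angular": [0, 0, 0], "fingers": 0.44},
  {"slide": [0, 0, 0], "angular": [0, 0, 0], "fingers": 0.44},
  {"slide": [0, 0, 0], "angular": [0, 0, 0], "fingers": 0.44},
])

```text
clock: 15.17
tcp_pos: [0.5769, -0.0301, 0.1418]
orientation: [0.001, -0.074, 0.997, -0.0]
wrist_force: [0.6, 0.2, 0.6]
finger_gap: 0.0478
grip_force: 0.0
```

Run:
```python
from h import *
np.set_printoptions(precision=4,suppress=True)
p=read_camera("scene"); 
for x in tip_of("hex_set",p)[:2]: print(x,atz(p,x["point"],.004))
s=get_state();x=R.from_quat(np.roll(s["orientation"],-1)).as_matrix()[:2,0]
print(s["tcp_pos"],s["finger_gap"],np.degrees(np.arctan2(x[1],x[0])),tool([.576,-.029,.017]))
print(proj(p,s["tcp_pos"]-[0,0,.011]))
i=p["color"][140:270,180:330]; cv2.imwrite("pics/s7.png",cv2.resize(i,None,fx=4,fy=4)[:,:,::-1])
```

```text
{'point': [241.4, 241.9], 'p': 0.62} [ 0.5782 -0.0291  0.004 ]
[ 0.578  -0.0305  0.1431] 0.04773173577273293 -171.5706990814148 [  2.5   2.  126.1]
[240.0223 206.9657]
```

View pics/s7.png

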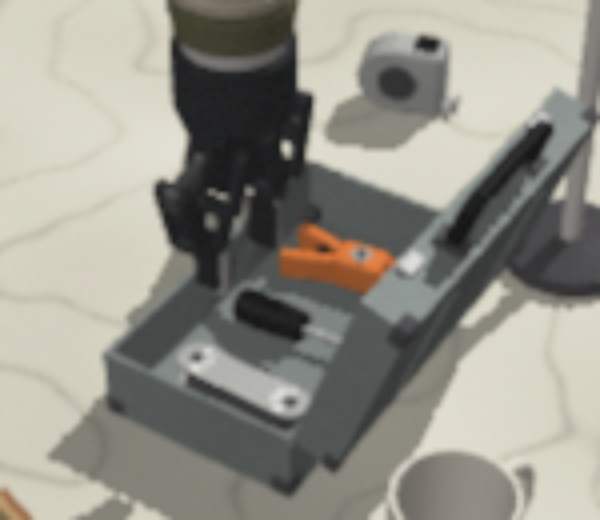

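The gripper is above the hex set, which is clear of the case walls (pins at crop (197,355) and (290,402)). I'll descend with a check near the bottom.

Emit:
jog_arm([
  {"slide": [1, 1, 40], "angular": [0, 0, 0], "fingers": 0.44},
  {"slide": [1, 1, 75], "angular": [0, 0, 0], "fingers": 0.44},
  {"slide": [1, 1, 105], "angular": [0, 0, 0], "fingers": 0.44},
  {"slide": [1, 1, 105], "angular": [0, 0, 0], "fingers": 0.44},
  {"slide": [1, 1, 105], "angular": [0, 0, 0], "fingers": 0.44},
  {"slide": [1, 1, 105], "angular": [0, 0, 0], "fingers": 0.44},
])

```text
clock: 15.77
tcp_pos: [0.5768, -0.0295, 0.0376]
orientation: [0.002, -0.074, 0.997, -0.001]
wrist_force: [0.3, -0.1, -0.6]
finger_gap: 0.0476
grip_force: 0.0
```

Emit:
jog_arm([
  {"slide": [0, 0, 12], "angular": [0, 0, 0], "fingers": 0.44},
  {"slide": [0, 0, 20], "angular": [0, 0, 0], "fingers": 0.44},
  {"slide": [0, 0, 20], "angular": [0, 0, 0], "fingers": 0.44},
  {"slide": [0, 0, 20], "angular": [0, 0, 0], "fingers": 0.6},
  {"slide": [0, 0, 20], "angular": [0, 0, 0], "fingers": 0.85},
  {"slide": [0, 0, 20], "angular": [0, 0, 0], "fingers": 0.85},
  {"slide": [0, 0, 20], "angular": [0, 0, 0], "fingers": 0.85},
  {"slide": [0, 0, 20], "angular": [0, 0, 0], "fingers": 0.85},
], squeeze=40)

```text
clock: 16.43
tcp_pos: [0.578, -0.0296, 0.0188]
orientation: [0.004, -0.074, 0.997, -0.001]
wrist_force: [-0.8, 0.6, 13.2]
finger_gap: 0.0268
grip_force: 40.6
```

Emit:
jog_arm([
  {"slide": [0, 0, -15], "angular": [0, 0, 0], "fingers": 0.85},
  {"slide": [0, 0, -40], "angular": [0, 0, 0], "fingers": 0.85},
  {"slide": [0, 0, -80], "angular": [0, 0, 0], "fingers": 0.85},
  {"slide": [0, 0, -120], "angular": [0, 0, 0], "fingers": 0.85},
  {"slide": [0, 0, -140], "angular": [0, 0, 0], "fingers": 0.85},
  {"slide": [0, 0, -140], "angular": [0, 0, 0], "fingers": 0.85},
  {"slide": [0, 0, -140], "angular": [0, 0, 0], "fingers": 0.85},
])

```text
clock: 17.02
tcp_pos: [0.576, -0.0291, 0.1572]
orientation: [0.002, -0.074, 0.997, -0.001]
wrist_force: [-0.4, 0.5, -2.4]
finger_gap: 0.0275
grip_force: 40.1
```

Run:
```python
from h import *
np.set_printoptions(precision=4,suppress=True)
s=get_state();x=R.from_quat(np.roll(s["orientation"],-1)).as_matrix()[:2,0]
P={n:read_camera(n) for n in("scene","top")}
b={n:tip_of("tray",P[n]) for n in P}
for n in P:
    for q in b[n][:2]: print(n,q,atz(P[n],q["point"],0))
T=np.array([.5505,-.308]);yw=-9.4
M=R.from_euler("z",yw,degrees=True).as_matrix()[:2,:2]
for y in(-.042,.042):
    w=T+M@[-.032,y]; print(y,w,tool([*w,.15]))
i=P["scene"]["color"][140:340,90:330]; cv2.imwrite("pics/s8.png",cv2.resize(i,None,fx=3,fy=3)[:,:,::-1])
print(s["tcp_pos"],s["finger_gap"],s["grip_force"],s["clock"],np.degrees(np.arctan2(x[1],x[0])))
```

```text
scene {'point': [154.4, 298.5], 'p': 0.57} [ 0.5546 -0.3084 -0.    ]
scene {'point': [283.4, 87.3], 'p': 0.52} [0.0144 0.8321 0.    ]
top {'point': [351.3, 212.6], 'p': 0.75} [ 0.5498 -0.3076  0.    ]
top {'point': [316.0, 159.1], 'p': 0.63} [ 0.7387 -0.2001  0.    ]
-0.042 [ 0.5121 -0.3442] [ 107.  -303.2    2.9]
0.042 [ 0.5258 -0.2613] [  81.2 -223.2    2.9]
[ 0.576  -0.0291  0.1572] 0.02750940562425284 40.094624161720276 17.0167 -171.5341198163852
```

View pics/s8.png

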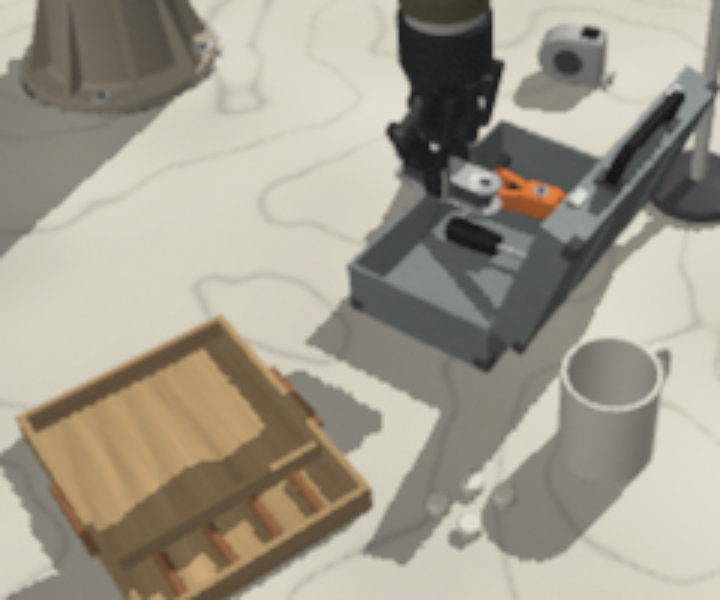

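The hex set is held level over the case (crop (480,185)) and the tray is empty. I'll carry it over.

Emit:
jog_arm([
  {"slide": [36, -100, 0], "angular": [0, 0, 18], "fingers": 0.85},
  {"slide": [106, -301, 0], "angular": [0, 0, 18], "fingers": 0.85},
  {"slide": [106, -301, 0], "angular": [0, 0, 18], "fingers": 0.85},
  {"slide": [106, -301, 0], "angular": [0, 0, 18], "fingers": 0.85},
  {"slide": [106, -301, 0], "angular": [0, 0, 18], "fingers": 0.85},
  {"slide": [106, -301, 0], "angular": [0, 0, 18], "fingers": 0.85},
  {"slide": [106, -301, 0], "angular": [0, 0, 18], "fingers": 0.85},
  {"slide": [106, -301, 0], "angular": [0, 0, 18], "fingers": 0.85},
  {"slide": [106, -301, 30], "angular": [0, 0, 18], "fingers": 0.85},
  {"slide": [106, -301, 50], "angular": [0, 0, 18], "fingers": 0.85},
])

```text
clock: 18.05
tcp_pos: [0.5128, -0.3444, 0.1022]
orientation: [-0.0, 0.085, 0.996, 0.0]
wrist_force: [0.2, 1.2, -2.0]
finger_gap: 0.0271
grip_force: 40.2
```

Emit:
jog_arm([
  {"slide": [0, 0, 20], "angular": [0, 0, 0], "fingers": 0.85},
  {"slide": [0, 0, 45], "angular": [0, 0, 0], "fingers": 0.85},
  {"slide": [0, 0, 65], "angular": [0, 0, 0], "fingers": 0.85},
  {"slide": [0, 0, 65], "angular": [0, 0, 0], "fingers": 0.85},
  {"slide": [0, 0, 65], "angular": [0, 0, 0], "fingers": 0.85},
])

```text
clock: 18.47
tcp_pos: [0.5122, -0.3407, 0.0372]
orientation: [-0.002, 0.083, 0.997, 0.002]
wrist_force: [-0.2, -0.1, -0.7]
finger_gap: 0.0273
grip_force: 40.1
```

Run:
```python
from h import *
np.set_printoptions(precision=4,suppress=True)
s=get_state();r=R.from_quat(np.roll(s["orientation"],-1)).as_matrix()
P={n:read_camera(n) for n in("scene","top")}
for n in P:
    for q in tip_of("hex_set",P[n])[:2]: print(n,q,atz(P[n],q["point"],.03))
print(tool([.5125,-.3422,.0215]),s["tcp_pos"],s["finger_gap"],s["grip_force"],s["wrist_force"],s["clock"],r[:,2],np.degrees(np.arctan2(r[1,0],r[0,0])))
```

```text
scene {'point': [132.1, 289.5], 'p': 0.72} [ 0.516  -0.3396  0.03  ]
top {'point': [133.8, 242.5], 'p': 0.67} [0.4653 0.4099 0.03  ]
top {'point': [364.7, 222.7], 'p': 0.5} [ 0.5113 -0.3413  0.03  ]
[ 2.6  0.3 19.7] [ 0.5122 -0.3407  0.0372] 0.02727466216326443 40.147016644477844 [-0.1835 -0.0931 -0.7443] 18.4667 [-0.0043  0.0037 -1.    ] 170.45996933398447
```

Emit:
jog_arm([
  {"slide": [2, 0, 7], "angular": [0, 0, 0], "fingers": 0.85},
  {"slide": [2, 0, 14], "angular": [0, 0, 0], "fingers": 0.85},
  {"slide": [2, 0, 14], "angular": [0, 0, 0], "fingers": 0.85},
  {"slide": [2, 0, 14], "angular": [0, 0, 0], "fingers": 0.85},
  {"slide": [2, 0, 14], "angular": [0, 0, 0], "fingers": 0.85},
])

```text
clock: 19.08
tcp_pos: [0.5119, -0.3417, 0.0256]
orientation: [-0.0, 0.083, 0.997, 0.0]
wrist_force: [-0.5, 0.6, -1.4]
finger_gap: 0.0272
grip_force: 40.2
```

Emit:
jog_arm([
  {"slide": [0, 0, 2], "angular": [0, 0, 0], "fingers": 0.85},
  {"slide": [0, 0, 4], "angular": [0, 0, 0], "fingers": 0.85},
  {"slide": [0, 0, 4], "angular": [0, 0, 0], "fingers": 0.85},
  {"slide": [0, 0, 4], "angular": [0, 0, 0], "fingers": 0.85},
])

```text
clock: 19.42
tcp_pos: [0.5119, -0.3418, 0.0215]
orientation: [-0.0, 0.083, 0.997, 0.0]
wrist_force: [0.2, -0.2, -1.4]
finger_gap: 0.0268
grip_force: 40.2
```

Emit:
jog_arm([
  {"slide": [0, 0, 2], "angular": [0, 0, 0], "fingers": 0.85},
  {"slide": [0, 0, 2], "angular": [0, 0, 0], "fingers": 0.85},
  {"slide": [0, 0, 2], "angular": [0, 0, 0], "fingers": 0.85},
])

```text
clock: 19.67
tcp_pos: [0.5121, -0.342, 0.0209]
orientation: [0.0, 0.083, 0.997, -0.0]
wrist_force: [-3.1, 2.2, 6.3]
finger_gap: 0.0269
grip_force: 41.1
```

Emit:
jog_arm([
  {"slide": [0, 0, 0], "angular": [0, 0, 0], "fingers": 0.5},
  {"slide": [0, 0, 0], "angular": [0, 0, 0], "fingers": 0.5},
  {"slide": [0, 0, 0], "angular": [0, 0, 0], "fingers": 0.5},
  {"slide": [0, 0, -15], "angular": [0, 0, 0], "fingers": 0.5},
  {"slide": [0, 0, -50], "angular": [0, 0, 0], "fingers": 0.5},
  {"slide": [0, 0, -90], "angular": [0, 0, 0], "fingers": 0.5},
  {"slide": [0, 0, -130], "angular": [0, 0, 0], "fingers": 0.5},
  {"slide": [0, 0, -140], "angular": [0, 0, 0], "fingers": 0.5},
  {"slide": [0, 0, -140], "angular": [0, 0, 0], "fingers": 0.5},
])

```text
clock: 20.42
tcp_pos: [0.5143, -0.3437, 0.1644]
orientation: [0.004, 0.083, 0.997, -0.003]
wrist_force: [0.2, -0.9, 0.0]
finger_gap: 0.0429
grip_force: 0.0
```

Run:
```python
from h import *
np.set_printoptions(precision=4,suppress=True)
s=get_state();r=R.from_quat(np.roll(s["orientation"],-1)).as_matrix()
P={n:read_camera(n) for n in("scene","top")}
for t in("hex_set","spring_clamp"):
  b={n:tip_of(t,P[n]) for n in P}
  for n in P:
    for q in b[n][:2]: print(t,n,q,atz(P[n],q["point"],.006))
# orange centroid of pivot-level in both views
for n in P:
    hsv=cv2.cvtColor(P[n]["color"],cv2.COLOR_RGB2HSV); m=cv2.inRange(hsv,(4,150,90),(16,255,255))
    k,l,st,c=cv2.connectedComponentsWithStats(m)
    for i in np.argsort(-st[1:,4])[:2]+1: print(n,st[i],c[i],atz(P[n],c[i],.02))
print(tool([.549,.125,.16]),s["tcp_pos"],s["finger_gap"],s["clock"])
```

```text
hex_set scene {'point': [132.7, 295.5], 'p': 0.68} [ 0.513 -0.341  0.006]
hex_set top {'point': [363.8, 222.9], 'p': 0.78} [ 0.5135 -0.3448  0.006 ]
spring_clamp scene {'point': [272.5, 208.4], 'p': 0.86} [0.5496 0.1359 0.006 ]
spring_clamp scene {'point': [287.4, 84.7], 'p': 0.34} [0.0181 0.8565 0.006 ]
spring_clamp top {'point': [224.2, 212.2], 'p': 0.79} [0.561  0.1173 0.006 ]
spring_clamp top {'point': [363.3, 220.7], 'p': 0.46} [ 0.5209 -0.3437  0.006 ]
scene [250 196  28  17 247] [262.3644 204.749 ] [0.5265 0.1153 0.02  ]
scene [396  74  11  14  48] [400.5833  79.625 ] [0.3926 1.2398 0.02  ]
top [213 199  20  35 227] [221.326  216.2907] [0.5454 0.1255 0.02  ]
top [359 190   1   2   2] [359.  190.5] [ 0.6204 -0.3337  0.02  ]
[ 39.9 465.9  -1.5] [ 0.5143 -0.3437  0.1644] 0.042890201690144104 20.4167
```

Emit:
jog_arm([
  {"slide": [40, 466, 0], "angular": [0, 0, -25], "fingers": 0.44},
  {"slide": [40, 466, 0], "angular": [0, 0, -25], "fingers": 0.44},
  {"slide": [40, 466, 0], "angular": [0, 0, -25], "fingers": 0.44},
  {"slide": [40, 466, 0], "angular": [0, 0, -25], "fingers": 0.44},
  {"slide": [40, 466, 0], "angular": [0, 0, -25], "fingers": 0.44},
  {"slide": [40, 466, 0], "angular": [0, 0, -25], "fingers": 0.44},
  {"slide": [40, 466, 0], "angular": [0, 0, -25], "fingers": 0.44},
  {"slide": [40, 466, 0], "angular": [0, 0, -25], "fingers": 0.44},
  {"slide": [40, 466, 0], "angular": [0, 0, -25], "fingers": 0.44},
  {"slide": [40, 466, 0], "angular": [0, 0, -25], "fingers": 0.44},
])

```text
clock: 21.55
tcp_pos: [0.5447, 0.0755, 0.1584]
orientation: [-0.001, -0.134, 0.991, 0.0]
wrist_force: [0.3, -0.8, 1.2]
finger_gap: 0.048
grip_force: 0.0
```

Run:
```python
from h import *
np.set_printoptions(precision=4,suppress=True)
for _ in range(3): p=read_camera("scene")
s=get_state();r=R.from_quat(np.roll(s["orientation"],-1)).as_matrix()
print(tool([.549,.125,.04]),s["tcp_pos"],s["finger_gap"],s["clock"],np.degrees(np.arctan2(r[1,0],r[0,0])))
```

```text
[-17.6  45.3 118.3] [0.5447 0.0766 0.1583] 0.04743402165343859 21.7 -164.19888402290962
```

Emit:
jog_arm([
  {"slide": [-17, 45, 0], "angular": [0, 0, 0], "fingers": 0.44},
  {"slide": [-17, 45, 0], "angular": [0, 0, 0], "fingers": 0.44},
  {"slide": [-17, 45, 30], "angular": [0, 0, 0], "fingers": 0.44},
  {"slide": [-17, 45, 65], "angular": [0, 0, 0], "fingers": 0.44},
  {"slide": [-17, 45, 95], "angular": [0, 0, 0], "fingers": 0.44},
  {"slide": [-17, 45, 115], "angular": [0, 0, 0], "fingers": 0.44},
  {"slide": [-17, 45, 115], "angular": [0, 0, 0], "fingers": 0.44},
  {"slide": [-17, 45, 115], "angular": [0, 0, 0], "fingers": 0.44},
])

```text
clock: 22.37
tcp_pos: [0.5486, 0.1201, 0.0432]
orientation: [-0.002, -0.134, 0.991, -0.0]
wrist_force: [0.2, 0.5, 0.6]
finger_gap: 0.0477
grip_force: 0.0
```

Emit:
jog_arm([
  {"slide": [-1, 3, 13], "angular": [0, 0, 0], "fingers": 0.44},
  {"slide": [-1, 3, 25], "angular": [0, 0, 0], "fingers": 0.44},
  {"slide": [-1, 3, 25], "angular": [0, 0, 0], "fingers": 0.44},
  {"slide": [-1, 3, 25], "angular": [0, 0, 0], "fingers": 0.6},
  {"slide": [-1, 3, 25], "angular": [0, 0, 0], "fingers": 0.85},
  {"slide": [-1, 3, 25], "angular": [0, 0, 0], "fingers": 0.85},
  {"slide": [-1, 3, 25], "angular": [0, 0, 0], "fingers": 0.85},
  {"slide": [-1, 3, 25], "angular": [0, 0, 0], "fingers": 0.85},
], squeeze=35)

```text
clock: 23.03
tcp_pos: [0.5516, 0.1244, 0.0214]
orientation: [0.002, -0.134, 0.991, -0.0]
wrist_force: [-0.4, -0.8, 6.2]
finger_gap: 0.0272
grip_force: 36.3
```

Emit:
jog_arm([
  {"slide": [0, 0, -15], "angular": [0, 0, 0], "fingers": 0.85},
  {"slide": [0, 0, -40], "angular": [0, 0, 0], "fingers": 0.85},
  {"slide": [0, 0, -80], "angular": [0, 0, 0], "fingers": 0.85},
  {"slide": [0, 0, -120], "angular": [0, 0, 0], "fingers": 0.85},
  {"slide": [0, 0, -140], "angular": [0, 0, 0], "fingers": 0.85},
  {"slide": [0, 0, -140], "angular": [0, 0, 0], "fingers": 0.85},
  {"slide": [0, 0, -140], "angular": [0, 0, 0], "fingers": 0.85},
])

```text
clock: 23.62
tcp_pos: [0.5513, 0.1246, 0.1613]
orientation: [0.002, -0.135, 0.991, -0.0]
wrist_force: [0.6, -0.0, -2.5]
finger_gap: 0.0274
grip_force: 35.3
```

Run:
```python
from h import *
np.set_printoptions(precision=4,suppress=True)
P={n:read_camera(n) for n in("scene","top")}
s=get_state();r=R.from_quat(np.roll(s["orientation"],-1)).as_matrix()
n="scene"
hsv=cv2.cvtColor(P[n]["color"],cv2.COLOR_RGB2HSV); m=cv2.inRange(hsv,(4,150,90),(16,255,255))
k,l,st,c=cv2.connectedComponentsWithStats(m)
for i in np.argsort(-st[1:,4])[:2]+1: print(n,st[i],c[i],atz(P[n],c[i],s["tcp_pos"][2]))
for t in("spring_clamp","screwdriver"):
  for q in tip_of(t,P[n])[:2]: print(t,q,atz(P[n],q["point"],.004))
print(proj(P[n],s["tcp_pos"]),tool([.5255,-.263,.16]),s["tcp_pos"],s["finger_gap"],s["grip_force"],s["clock"],np.degrees(np.arctan2(r[1,0],r[0,0])))
```

```text
scene [273 164  18  16 170] [280.8706 172.1059] [0.579  0.131  0.1584]
scene [250 159  15  14 139] [257.3597 166.5252] [0.5131 0.1066 0.1584]
spring_clamp {'point': [271.8, 172.9], 'p': 0.71} [0.4255 0.2756 0.004 ]
spring_clamp {'point': [257.9, 221.7], 'p': 0.61} [0.5559 0.0633 0.004 ]
screwdriver {'point': [257.1, 222.3], 'p': 0.61} [0.5559 0.0598 0.004 ]
[271.2131 168.8751] [ 125.8 -367.2   -2.1] [0.5493 0.1245 0.1584] 0.027817549741759304 35.29720902442932 23.7167 -164.53414510007838
```

Emit:
jog_arm([
  {"slide": [13, -37, 0], "angular": [0, 0, 25], "fingers": 0.85},
  {"slide": [126, -367, 0], "angular": [0, 0, 25], "fingers": 0.85},
  {"slide": [126, -367, 0], "angular": [0, 0, 25], "fingers": 0.85},
  {"slide": [126, -367, 0], "angular": [0, 0, 25], "fingers": 0.85},
  {"slide": [126, -367, 0], "angular": [0, 0, 25], "fingers": 0.85},
  {"slide": [126, -367, 0], "angular": [0, 0, 25], "fingers": 0.85},
  {"slide": [126, -367, 0], "angular": [0, 0, 25], "fingers": 0.85},
  {"slide": [126, -367, 0], "angular": [0, 0, 25], "fingers": 0.85},
  {"slide": [126, -367, 0], "angular": [0, 0, 25], "fingers": 0.85},
  {"slide": [126, -367, 0], "angular": [0, 0, 25], "fingers": 0.85},
])

```text
clock: 24.65
tcp_pos: [0.5255, -0.2678, 0.1578]
orientation: [-0.001, 0.085, 0.996, -0.001]
wrist_force: [0.8, -0.7, -1.3]
finger_gap: 0.0276
grip_force: 35.3
```

Emit:
jog_arm([
  {"slide": [0, 0, 0], "angular": [0, 0, 0], "fingers": 0.85},
  {"slide": [0, 0, 0], "angular": [0, 0, 0], "fingers": 0.85},
  {"slide": [0, 0, 0], "angular": [0, 0, 0], "fingers": 0.85},
])

```text
clock: 24.9
tcp_pos: [0.5259, -0.2614, 0.1584]
orientation: [-0.001, 0.083, 0.997, 0.001]
wrist_force: [0.9, 0.5, -0.4]
finger_gap: 0.0275
grip_force: 35.4
```

Run:
```python
from h import *
np.set_printoptions(precision=4,suppress=True)
P={n:read_camera(n) for n in("scene","top")}
s=get_state();r=R.from_quat(np.roll(s["orientation"],-1)).as_matrix()
for n in P:
  for q in tip_of("hex_set",P[n])[:2]: print(n,q,atz(P[n],q["point"],.006))
print(tool([.5255,-.263,.04]),s["tcp_pos"],s["finger_gap"],s["clock"],np.degrees(np.arctan2(r[1,0],r[0,0])))
```

```text
scene {'point': [133.2, 295.3], 'p': 0.84} [ 0.5134 -0.3398  0.006 ]
scene {'point': [254.0, 223.7], 'p': 0.37} [0.5548 0.0476 0.006 ]
[  0.9  -2.  119.6] [ 0.5265 -0.261   0.1591] 0.027183667416239815 25.0 170.57198840258908
```

Emit:
jog_arm([
  {"slide": [0, -1, 40], "angular": [0, 0, 0], "fingers": 0.85},
  {"slide": [0, -1, 80], "angular": [0, 0, 0], "fingers": 0.85},
  {"slide": [0, -1, 110], "angular": [0, 0, 0], "fingers": 0.85},
  {"slide": [0, -1, 125], "angular": [0, 0, 0], "fingers": 0.85},
  {"slide": [0, -1, 130], "angular": [0, 0, 0], "fingers": 0.85},
  {"slide": [0, -1, 130], "angular": [0, 0, 0], "fingers": 0.85},
  {"slide": [0, -1, 130], "angular": [0, 0, 0], "fingers": 0.85},
])

```text
clock: 25.68
tcp_pos: [0.5273, -0.2636, 0.0306]
orientation: [0.001, 0.083, 0.997, -0.0]
wrist_force: [0.6, -0.3, -0.7]
finger_gap: 0.0273
grip_force: 35.3
```

Emit:
jog_arm([
  {"slide": [0, 0, 3], "angular": [0, 0, 0], "fingers": 0.85},
  {"slide": [0, 0, 6], "angular": [0, 0, 0], "fingers": 0.85},
  {"slide": [0, 0, 6], "angular": [0, 0, 0], "fingers": 0.85},
  {"slide": [0, 0, 6], "angular": [0, 0, 0], "fingers": 0.85},
])

```text
clock: 26.02
tcp_pos: [0.5267, -0.2639, 0.0243]
orientation: [0.0, 0.083, 0.997, -0.0]
wrist_force: [-0.0, -0.8, -0.7]
finger_gap: 0.0271
grip_force: 35.3
```

Emit:
jog_arm([
  {"slide": [0, 0, 1], "angular": [0, 0, 0], "fingers": 0.85},
  {"slide": [0, 0, 2], "angular": [0, 0, 0], "fingers": 0.85},
  {"slide": [0, 0, 2], "angular": [0, 0, 0], "fingers": 0.85},
])

```text
clock: 26.27
tcp_pos: [0.5268, -0.2641, 0.0234]
orientation: [0.001, 0.083, 0.997, -0.0]
wrist_force: [-2.6, 2.7, 8.4]
finger_gap: 0.0271
grip_force: 36.6
```

Contact with the tray floor. Release and lift.

Emit:
jog_arm([
  {"slide": [0, 0, 0], "angular": [0, 0, 0], "fingers": 0.5},
  {"slide": [0, 0, 0], "angular": [0, 0, 0], "fingers": 0.5},
  {"slide": [0, 0, 0], "angular": [0, 0, 0], "fingers": 0.5},
  {"slide": [0, 0, -15], "angular": [0, 0, 0], "fingers": 0.5},
  {"slide": [0, 0, -50], "angular": [0, 0, 0], "fingers": 0.5},
  {"slide": [0, 0, -90], "angular": [0, 0, 0], "fingers": 0.5},
  {"slide": [0, 0, -130], "angular": [0, 0, 0], "fingers": 0.5},
  {"slide": [100, -60, -170], "angular": [0, 0, 0], "fingers": 0.5},
  {"slide": [100, -60, -170], "angular": [0, 0, 0], "fingers": 0.5},
  {"slide": [100, -60, -170], "angular": [0, 0, 0], "fingers": 0.5},
])

```text
clock: 27.1
tcp_pos: [0.4172, -0.3067, 0.1928]
orientation: [0.001, 0.082, 0.997, -0.001]
wrist_force: [-0.3, -0.9, 0.2]
finger_gap: 0.043
grip_force: 0.0
```

Run:
```python
from h import *
np.set_printoptions(precision=4,suppress=True)
P={n:read_camera(n) for n in("scene","top")}
s=get_state()
T=np.array([.5505,-.308]);M=R.from_euler("z",-9.4,degrees=True).as_matrix()[:2,:2]
for t,z in(("hex_set",.006),("spring_clamp",.006),("screwdriver",.004),("lid_handle",.23),("lamp_knob",.301)):
  b={n:tip_of(t,P[n]) for n in P}
  for n in P:
    for q in b[n][:2]:
      w=atz(P[n],q["point"],z); print(t,n,round(q["p"],2),w,"tray",M.T@(w[:2]-T))
  if b["scene"] and b["top"]: print("  3d",tri([ray(P[n],b[n][0]["point"]) for n in P]))
hsv=cv2.cvtColor(P["top"]["color"],cv2.COLOR_RGB2HSV); m=cv2.inRange(hsv,(4,180,90),(14,255,255))
k,l,st,c=cv2.connectedComponentsWithStats(m)
for i in np.argsort(-st[1:,4])[:2]+1: print(st[i],c[i],M.T@(atz(P["top"],c[i],.02)[:2]-T))
print(s["tcp_pos"],s["wrist_force"],s["clock"])
```

```text
hex_set scene 0.95 [ 0.5037 -0.336   0.006 ] tray [-0.0416 -0.0353]
hex_set top 0.65 [ 0.5024 -0.3376  0.006 ] tray [-0.0426 -0.0371]
hex_set top 0.18 [ 0.7609 -0.1486  0.006 ] tray [0.1816 0.1916]
  3d [ 0.503  -0.3368  0.0059]
spring_clamp scene 0.68 [ 0.5259 -0.2593  0.006 ] tray [-0.0323  0.0441]
spring_clamp scene 0.39 [ 0.5096 -0.338   0.006 ] tray [-0.0355 -0.0363]
spring_clamp top 0.87 [ 0.5345 -0.2651  0.006 ] tray [-0.0228  0.0398]
  3d [ 0.5332 -0.2632  0.0154]
screwdriver scene 0.62 [0.5558 0.062  0.004 ] tray [-0.0552  0.3659]
screwdriver top 0.47 [0.5546 0.0511 0.004 ] tray [-0.0546  0.3549]
  3d [0.5569 0.0543 0.0088]
lid_handle scene 0.76 [0.7069 0.0657 0.23  ] tray [0.0932 0.3943]
lid_handle scene 0.28 [ 0.7189 -0.3951  0.23  ] tray [ 0.1804 -0.0584]
lid_handle top 0.9 [0.7119 0.0759 0.23  ] tray [0.0965 0.4051]
lid_handle top 0.35 [ 0.6841 -0.158   0.23  ] tray [0.1073 0.1698]
  3d [0.7083 0.0723 0.2288]
lamp_knob scene 0.9 [0.4221 0.3198 0.301 ] tray [-0.2292  0.5984]
lamp_knob scene 0.59 [ 0.9062 -0.3223  0.301 ] tray [0.3532 0.044 ]
lamp_knob top 0.64 [0.445  0.3237 0.301 ] tray [-0.2073  0.6059]
  3d [0.4381 0.3133 0.3109]
[332 203  14  35 217] [339.788  220.6175] [-0.0361  0.0393]
[ 0.4149 -0.3084  0.194 ] [ 0.8236  0.3558 -0.1692] 27.2
```

Both tools lie side by side in the large compartment, the lid is open, the lamp is clear and the arm touches nothing. I'll hand in.

```bash
python3 -c "from workcell import *; print(hand_in())"
```

```text
the job is handed in; nothing more can be done
None
```

I handed the job in at about 27 s of the 72 s allowed, but no verdict came back; by my last camera check the lamp is clear of the case, the lid is open, the hex key set and spring clamp lie side by side in the tray's large compartment, and the screwdriver is still in the case (I did not re-measure the tape measure, cam caps or mug at the end).

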